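# Set the bearing cap of an engraver's turntable

## Task

Take the loose dust lid off the grey turntable base: tip its tab side well up while the far edge still rests on the rim, then lift it off and lay it flat, tab up, on the dark bench pad without dropping it. Then screw the knurled bearing cap inside clockwise until it bottoms out, back it off a quarter turn, and finish still gripping the cap between the fingers, holding it still there and with the other things on the bench left where they are.

Things in the scene. Friction and masses are not known exactly. Their poses are not given: they have to be found in the camera images.
- housing: the turntable base: grey round open tub fixed to the bench, 150 mm outside diameter, 54 mm high; wall 6 mm, inner diameter 138 mm, inner floor 12 mm above the bench; origin at the centre of its underside, z up. The cap stands on its axis.
- lid: round aluminium dust lid, loose on the tub's rim, 120 g: flange 154 mm across (z 4 to 8 mm); under it a disc 132 mm across (z 0 to 4) sits inside the rim with 3 mm play. Upright tab near the edge: 8 mm thick (along x), 26 wide (y), centred at x -62 mm, z 8 to 34. Origin: centre of underside, 50 mm above the bench when seated; z up, -x to the tab, +x to the far edge
- lid_tab (a point): middle of the top edge of the lid's tab (lid x -62, z 34 mm)
- lid_far (a point): lower corner of the lid's flange at the edge opposite the tab (lid x +77, z 4 mm); the lid tips about it
- cap (a joint): turn of the knurled cap on its thread, rad: 0 = bottomed out on a hard stop, growing as it is unscrewed (counter-clockwise from above); 4 mm rise per turn; drag about 0.05 N m, stays where left; starts 1.7 to 3.0, most 4.0. A dark line on its top points along the housing's +x at 0 and turns with it
- cap_top (a point): centre of the top face of the knurled steel cap, a cylinder 41 mm diameter and 26 mm high on the tub's axis; 48 mm above the bench when bottomed out (its lower edge 10 mm above the tub's inner floor), 6 mm below the tub's rim; axis vertical
- pad: dark rubber bench pad fixed to the bench, 200 x 200 x 4 mm, beside the tub; origin at the centre of its underside, top 4 mm above it
- weight: bystander: plain brass cylinder, 32 mm across, 26 high; origin at the middle of its underside
- loupe: bystander: black eye loupe standing on its narrow end, 36 mm across, 36 high; origin at the middle of its underside
- jar: bystander: small glass jar with a steel cap, 36 mm across, 45 high; origin at the middle of its underside
- driver: bystander: screwdriver 150 mm long, lying at the back; origin at the middle of its underside
- hammer: bystander: hammer 200 mm long, lying at one side; origin at the middle of its underside
- ringclamp: bystander: wooden ring clamp lying flat, 110 x 32 x 22 mm; origin at the middle of its underside
- pincup: bystander: open steel cup, 60 mm across, 50 high; origin at the middle of its underside
Not all that is in view belongs to the job. What is shaped like the housing but blue is not meant.

How it is judged:
By the outcome, as a careful person would: the job done as asked, in the order asked, and still so for the second after the job is handed in, while the arm keeps its last pose, push and grip.
It also fails if it takes over 69 s, if anything falls off the work surface, if the arm or the gripper's body presses on something with over 40 N, if the wrist force passes 120 N, or if a joint passes its speed limit or range.

## Robot

A 6-joint arm with a two-finger parallel gripper is mounted at the origin on the work surface. World frame = base frame: x ahead of the robot, y to its left, z up, the work surface at z = 0. Lengths are in mm, angles in rad, forces in N, time in s.
With the tool pointing down it reaches from about 350 to 775 mm from the base axis. Payload 7.3 kg.
Tool frame: the origin (TCP) lies on the centre line of the jaws, within the pads' length; the fingertips stand 17 mm ahead of it and the grasp point (between the pads) lies 2 mm behind it; z points along the fingers, y is the line along which they close (so a half turn about z gives the same grasp; the last joint's range is limited). The gripper opens to 92 mm and grips with 3 to 60 N. Pads are 19 mm wide; open, the fingers measure 130 mm over their backs; the gripper's body (75 mm by 190 mm) begins 47 mm behind the grasp point.
Start: joints at [1.132, 0.342, 1.524, -0, 1.275, -0.146], TCP at [151.517, 502.679, 243.741] pointing down, gripper open.
Joint ranges: [-2.53, 2.53], [-0.77, 2.02], [0.04, 2.7], [-1, 4.14], [0.28, 2.66], [-3.11, 3.11]. Speed limits (rad/s): [2.57, 2.57, 3.14, 3.14, 3.14, 3.14].

## Interface

Orientations are given as [roll, pitch, yaw] about the fixed x, y, z axes, in that order (R = Rz(yaw) Ry(pitch) Rx(roll)).
In Python, from plant import bot gives the robot as it stands. The module is installed in compiled form; this text tells all that it offers.
- The arm moves only by the shell command python3 -m pendant 'ROWS'. ROWS is JSON, a list of rows, each a list of 3 entries, a list of its own where there are three numbers: the shift along the world's x, y, z as a fraction of full scale, then the turn, a rotation vector about the world's x, y, z as a fraction of full scale, then the opening, from -1 (shut) to 1 (fully open), so that 0 is half open. In form: [[[tx, ty, tz], [rx, ry, rz], claw], ...]. A call has exactly 10 rows; each row shifts and turns the commanded pose from where the row before left it; what a row does not reach is not made up. Full scale, the value 1, is 30 mm for a shift and 0.12 rad for a turn. A row lasts 1/12 s, in which the tool goes at most 41.7 mm and 7.16 degrees, less where a joint would pass 70% of its speed; a pose out of reach is approached as far as the arm can. A call with a number of a shift or a turn outside -1 to 1 is refused whole. A call with a gripper value outside its range is refused whole. The fingers move at their own pace and stop on an object; the grip force is fixed at half the most. Time passes only in rows, so rows that do not move let the fingers close, or fill a call up. It gives the time, the measured TCP pose, the force, the opening and the grip force at its end, in the units of the state.
- bot.get_obs(): the state, without advancing time (a new reading comes with each control period).
- bot.capture(name): name is "side" or "top"; returns the picture (384x512x3 uint8, blue, green, red); there is no depth.
- bot.camera_params(name): a dict with "fovy" (degrees; the focal length in pixels is half the picture's height over the tangent of half this angle, whatever the lens; pixels are square), "cx", "cy" (the principal point, pixels), "distortion" ([k1, k2, p1, p2, k3] as OpenCV has them; the pictures are not rectified), "camera_from_world" (4x4, takes a point from world to camera coordinates). Camera axes: x right, y down, z forward; pixel columns grow to the right and rows downward; lengths in mm; the calibration is good to about 2 mm. A picture is of the moment at which its call begins. camera_params takes no time and is no camera call.
- bot.close_job(): hands the job in; it is judged then, once.
The state is a dict: "time": time; "joint_positions": joint angles; "dq": joint speeds; "tau": joint torques, N m; "tool_pos": TCP position; "tcp_rot": TCP orientation; "contact_force": force on the tool from outside, world axes, zero at the start; "moment": the same for the moment, N m; "grip_width": finger opening in mm; "finger_force": force on a finger pad.
Only numpy, scipy, OpenCV 4.12 (cv2) and the standard library are available. Lean on these libraries where they do the work, as an engineer would, in place of code of your own. Each camera call takes 0.05 s, during which the arm holds its last target. There are 200 camera calls.

## Working session

There is one attempt and no reset: what is moved stays moved. The work goes in short steps, Python scripts to look and compute and a shell command to move; the robot and the scene stay as the last step left them, time stands still between calls to the robot, and variables do not carry over. Pictures are saved under pics/ and viewed, at most 10 in all, crops included, and the job is handed in when it is done.

```bash
mkdir -p pics
cat > h.py <<'E'
import numpy as np, cv2, json
from plant import bot
def cam(n):
    p=bot.camera_params(n); f=192/np.tan(np.radians(p["fovy"])/2)
    K=np.array([[f,0,p["cx"]],[0,f,p["cy"]],[0,0,1]]); return K,np.array(p["distortion"],float),np.array(p["camera_from_world"])
def ray(n,uv):
    K,d,T=cam(n); q=cv2.undistortPoints(np.array([[uv]],float),K,d)[0,0]
    R=T[:3,:3]; return -R.T@T[:3,3], R.T@np.array([q[0],q[1],1])
def onz(n,uv,z):
    o,d=ray(n,uv); return o+d*(z-o[2])/d[2]
def proj(n,P):
    K,d,T=cam(n); return cv2.projectPoints(np.array(P,float).reshape(-1,1,3),cv2.Rodrigues(T[:3,:3])[0],T[:3,3],K,d)[0][:,0]
def snap(n,f=None):
    im=bot.capture(n)
    if f: cv2.imwrite(f"pics/{f}.png",im)
    return im
E
python3 - <<'E'
from h import *
for n in("top","side"):
    snap(n,n+"0"); K,d,T=cam(n); print(n,K[0,0],d,ray(n,(256,192)))
print(bot.get_obs())
E
```

```text
top 347.6909464842134 [-0.10144418  0.          0.          0.          0.        ] (array([332.88140711, -77.21493894, 997.47656598]), array([ 0.22331952,  0.03716596, -0.97407401]))
side 352.4715485917351 [-0.02578202  0.          0.          0.          0.        ] (array([ 161.00617635, -831.34147129,  797.76659696]), array([ 0.31037602,  0.70544072, -0.63722963]))
{'time': 0.1, 'joint_positions': array([ 1.13198547e+00,  3.42673427e-01,  1.52493284e+00, -2.76847723e-05,
        1.27539364e+00, -1.46016322e-01]), 'dq': array([-0.00018669, -0.00234513, -0.00224916, -0.0012263 , -0.00043707,
        0.00035588]), 'tau': array([ 1.07028784e-03, -4.31999803e+01, -2.44694048e+01,  7.18641886e-02,
        5.25614619e-02, -6.18898639e-05]), 'tool_pos': array([151.37700214, 502.34322943, 243.09990218]), 'tcp_rot': array([-3.14019652e+00, -1.78560304e-04,  2.84880607e+00]), 'contact_force': array([ 0.09023524, -0.33523495,  0.35951379]), 'moment': array([ 0.00440842, -0.02650874, -0.03225619]), 'finger_force': 0.0, 'grip_width': 91.72057341205624}
```

View pics/top0.png

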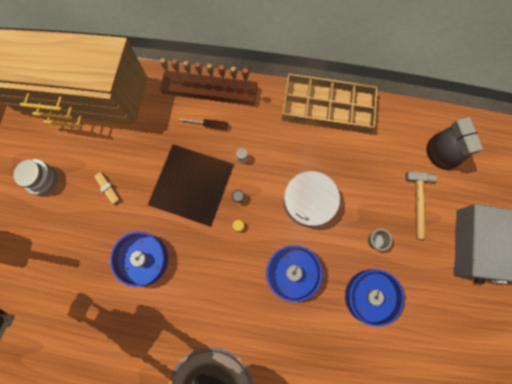

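View pics/side0.png

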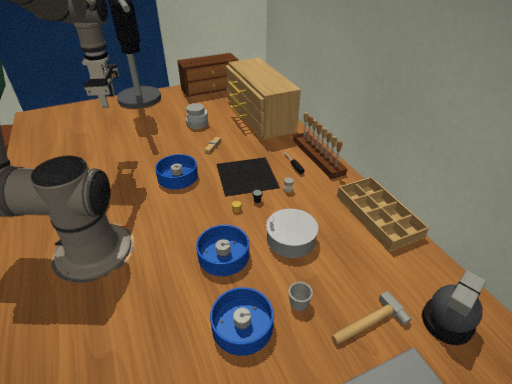

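Top view: white lid at (312,198), pad at (190,185), and between them the jar (242,155), loupe (238,197) and brass weight (238,226). There are three blue decoys; the pincup is at (381,240). The tab needs a zoom.

```bash
cat > m.py <<'E'
from h import *
a=cv2.imread("pics/top0.png");b=cv2.imread("pics/side0.png")
ca=cv2.resize(a[160:240,270:350],(400,400),interpolation=cv2.INTER_CUBIC);cb=cv2.resize(b[200:264,256:320],(400,400),interpolation=cv2.INTER_CUBIC)
cv2.imwrite("pics/z0.png",np.hstack([ca,cb]))
hsv=cv2.cvtColor(a,cv2.COLOR_BGR2HSV)
m=((hsv[...,1]<60)&(hsv[...,2]>120)).astype(np.uint8)
m[:, :270]=0;m[:,350:]=0;m[:160]=0;m[240:]=0
c=max(cv2.findContours(m,0,cv2.CHAIN_APPROX_NONE)[0],key=cv2.contourArea)
P=np.array([onz("top",p[0].astype(float),57)[:2] for p in c]);
h=cv2.convexHull(P.astype(np.float32));e=cv2.fitEllipse(P.astype(np.float32));print("lid",e,cv2.minEnclosingCircle(P.astype(np.float32)))
m=(hsv[...,2]<60).astype(np.uint8);m[:,:140]=0;m[:,240:]=0;m[:140]=0;m[230:]=0
m=cv2.morphologyEx(m,cv2.MORPH_OPEN,np.ones((5,5)))
c=max(cv2.findContours(m,0,cv2.CHAIN_APPROX_NONE)[0],key=cv2.contourArea)
P=np.array([onz("top",p[0].astype(float),4)[:2] for p in c]);print("pad",cv2.minAreaRect(P.astype(np.float32)))
for n,uv,z in(("jar",(242,155),45),("loupe",(238,197),36),("weight",(238,226),26),("pincup",(381,240),50),("driver",(205,124),15),("dec",(295,273),54)):print(n,onz("top",uv,z).round())
E
python3 m.py
```

```text
lid ((554.967041015625, -196.61167907714844), (150.22528076171875, 153.5103759765625), 46.11323165893555) ((554.7174072265625, -196.49728393554688), 78.06964111328125)
pad ((531.635986328125, 124.18772888183594), (123.51615142822266, 155.54039001464844), 80.81718444824219)
jar [653.  16.  45.]
loupe [531.   8.  36.]
weight [451.  -5.  26.]
pincup [ 468. -402.   50.]
driver [745. 147.  15.]
dec [ 346. -178.   54.]
```

View pics/z0.png

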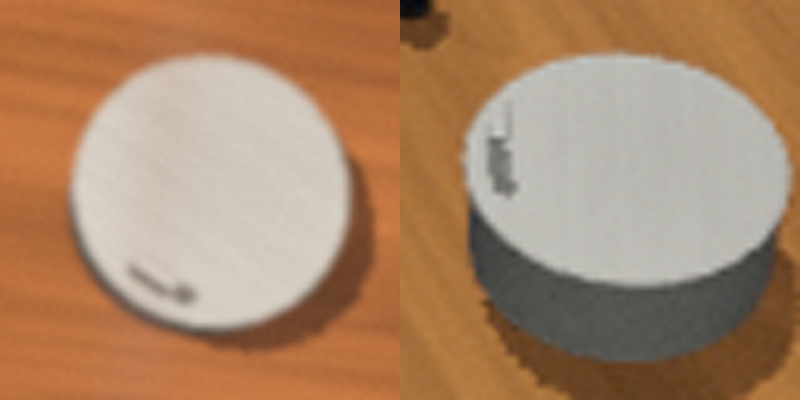

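The zoom shows the tab's dark strip from about (296,214) to (309,219) in the top view, and from (270,221) to (275,231) in the side view. The tab therefore faces the robot.

Run:
```python
from h import *
for z in(58,71,84):
  for uv in((296,213.5),(309,219)): print(z,onz("top",uv,z).round(1))
  for uv in((271,221),(274.5,231)): print(z,'s',onz("side",uv,z).round(1))
print([onz("top",p,4).round() for p in((175,146),(233,163),(210,224),(149,205))])
c=np.array([555,-196.5])
a=[cv2.imread("pics/top0.png"),cv2.imread("pics/side0.png")]
out=[]
for n,im,(x0,y0) in(("top",a[0],(270,160)),("side",a[1],(256,192))):
  big=cv2.resize(im[y0:y0+80,x0:x0+80],(400,400),interpolation=cv2.INTER_CUBIC)
  for th,col in((np.radians(5),(0,0,255)),(np.radians(15),(0,255,0)),(np.radians(25),(255,0,0))):
    ex=np.array([np.cos(th),np.sin(th)]);ey=np.array([-ex[1],ex[0]])
    for z in(58,84):
      P=[[*(c+ex*x+ey*y),z] for x,y in((-66,-13),(-58,-13),(-58,13),(-66,13))]
      q=((proj(n,P)-[x0,y0]+.5)*5).astype(int)
      cv2.polylines(big,[q.reshape(-1,1,2)],True,col,1)
  q=((proj(n,[[*(c+77*np.array([np.cos(t),np.sin(t)])),58] for t in np.linspace(0,6.28,60)])-[x0,y0]+.5)*5).astype(int)
  cv2.polylines(big,[q.reshape(-1,1,2)],True,(255,0,255),1)
  out.append(big)
cv2.imwrite("pics/z1.png",np.hstack(out))
```

```text
58 [ 505.1 -158.9   58. ]
58 [ 495.3 -196.1   58. ]
58 s [ 507.8 -155.3   58. ]
58 s [ 499.2 -196.9   58. ]
71 [ 502.7 -157.8   71. ]
71 [ 493.1 -194.5   71. ]
71 s [ 501.7 -167.2   71. ]
71 s [ 493.2 -208.    71. ]
84 [ 500.3 -156.6   84. ]
84 [ 490.8 -192.8   84. ]
84 s [ 495.6 -179.1   84. ]
84 s [ 487.3 -219.2   84. ]
[array([666., 227.,   4.]), array([638.,  42.,   4.]), array([447.,  77.,   4.]), array([474., 266.,   4.])]
```

View pics/z1.png

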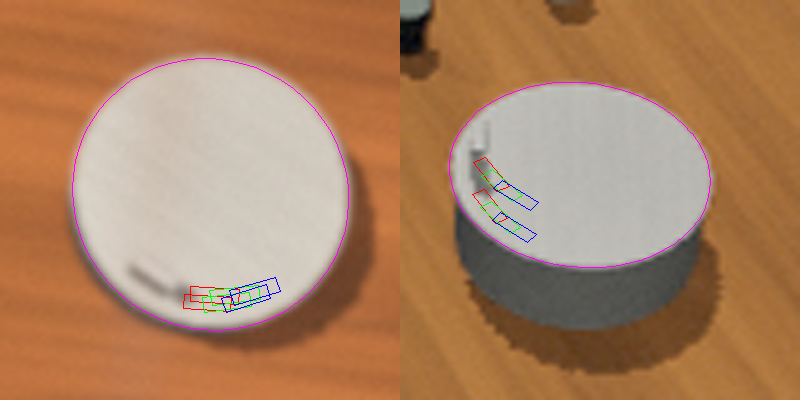

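The lid circle fits exactly, but I had the sign of the tab direction wrong, so I redo it with negative angles.

Run:
```python
from h import *
c=np.array([555,-196.5])
a=[cv2.imread("pics/top0.png"),cv2.imread("pics/side0.png")]
out=[]
for n,im,(x0,y0) in(("top",a[0],(290,200)),("side",a[1],(262,206))):
  big=cv2.resize(im[y0:y0+27,x0:x0+27],(400,400),interpolation=cv2.INTER_CUBIC);s=400/27
  base=big.copy()
  for th,col in((np.radians(-22),(0,0,255)),(np.radians(-32),(255,0,0))):
    ex=np.array([np.cos(th),np.sin(th)]);ey=np.array([-ex[1],ex[0]])
    for z in(58,84):
      P=[[*(c+ex*x+ey*y),z] for x,y in((-66,-13),(-58,-13),(-58,13),(-66,13))]
      q=((proj(n,P)-[x0,y0]+.5)*s).astype(int)
      cv2.polylines(big,[q.reshape(-1,1,2)],True,col,1)
  out.append(np.vstack([base,big]))
cv2.imwrite("pics/z2.png",cv2.resize(np.hstack(out),(600,600)))
```

```text
(no output)
```

View pics/z2.png

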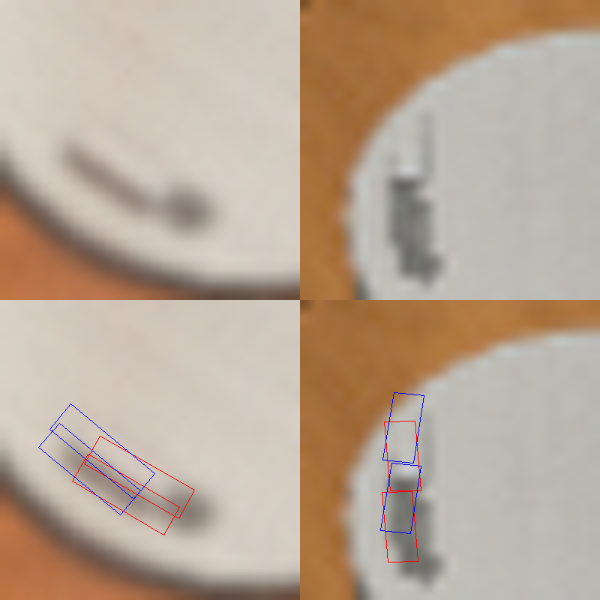

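Both views agree on the tab: it points at lid yaw ≈ −25°, so its top is near (499, −170, 84). The pad centre is ≈ (556, 153). I move over the tab with the jaws across its thickness.

```bash
for i in 1; do
python3 -m pendant '[[[0.386,-0.747,0],[0,0,-0.475],0],[[0.386,-0.747,0],[0,0,-0.475],0],[[0.386,-0.747,0],[0,0,-0.475],0],[[0.386,-0.747,0],[0,0,-0.475],0],[[0.386,-0.747,0],[0,0,-0.475],0],[[0.386,-0.747,0],[0,0,-0.475],0],[[0.386,-0.747,0],[0,0,-0.475],0],[[0.386,-0.747,0],[0,0,-0.475],0],[[0.386,-0.747,0],[0,0,-0.475],0],[[0.386,-0.747,0],[0,0,-0.475],0]]'
done
python3 -m pendant '[[[0.386,-0.747,0],[0,0,-0.475],0],[[0.386,-0.747,0],[0,0,-0.475],0],[[0.386,-0.747,0],[0,0,-0.475],0],[[0.386,-0.747,0],[0,0,-0.475],0],[[0.386,-0.747,0],[0,0,-0.475],0],[[0.386,-0.747,0],[0,0,-0.475],0],[[0.386,-0.747,0],[0,0,-0.475],0],[[0.386,-0.747,0],[0,0,-0.475],0],[[0.386,-0.747,0],[0,0,-0.475],0],[[0.386,-0.747,0],[0,0,-0.475],0]]'
python3 -m pendant '[[[0.386,-0.747,-0.3],[0,0,-0.475],0],[[0.386,-0.747,-0.3],[0,0,-0.475],0],[[0.386,-0.747,-0.3],[0,0,-0.475],0],[[0.386,-0.747,-0.3],[0,0,-0.475],0],[[0.386,-0.747,-0.3],[0,0,-0.475],0],[[0.386,-0.747,-0.3],[0,0,-0.475],0],[[0.386,-0.747,-0.3],[0,0,-0.475],0],[[0.386,-0.747,-0.3],[0,0,-0.475],0],[[0.386,-0.747,-0.3],[0,0,-0.475],0],[[0.386,-0.747,-0.3],[0,0,-0.475],0]]'
python3 -c "
from h import *
print(bot.get_obs()['joint_positions'])"
```

```text
time: 0.93
tool_pos: [267.5, 277.3, 243.6]
tcp_rot: [-3.141, -0.0, 2.276]
contact_force: [-0.1, 0.3, -0.5]
grip_width: 46.0
finger_force: 0.0
time: 1.77
tool_pos: [383.3, 53.3, 243.6]
tcp_rot: [-3.141, -0.0, 1.706]
contact_force: [0.5, 1.4, -0.6]
grip_width: 45.9
finger_force: 0.0
time: 2.6
tool_pos: [499.1, -170.7, 152.9]
tcp_rot: [-3.141, -0.0, 1.136]
contact_force: [0.5, 0.6, -0.4]
grip_width: 46.1
finger_force: 0.0
[-4.74945972e-01  4.37923082e-01  1.64770930e+00  2.94178244e-05
  1.05675674e+00 -3.99733591e-02]
```

```bash
python3 -m pendant '[[[0,0,-0.31],[0,0,0],0],[[0,0,-0.31],[0,0,0],0],[[0,0,-0.31],[0,0,0],0],[[0,0,-0.31],[0,0,0],0],[[0,0,-0.31],[0,0,0],0],[[0,0,-0.31],[0,0,0],0],[[0,0,-0.31],[0,0,0],0],[[0,0,-0.28],[0,0,0],0],[[0,0,0],[0,0,0],0],[[0,0,0],[0,0,0],0]]'
python3 - <<'E'
from h import *
a=snap("side")[180:260,240:340];b=snap("top")[160:240,265:365]
cv2.imwrite("pics/g1.png",np.hstack([cv2.resize(x,(400,320),interpolation=cv2.INTER_CUBIC) for x in(a,b)]))
E
```

```text
time: 3.43
tool_pos: [498.7, -169.5, 79.8]
tcp_rot: [-3.141, -0.0, 1.139]
contact_force: [-0.7, -0.8, 0.3]
grip_width: 45.7
finger_force: 0.0
```

View pics/g1.png

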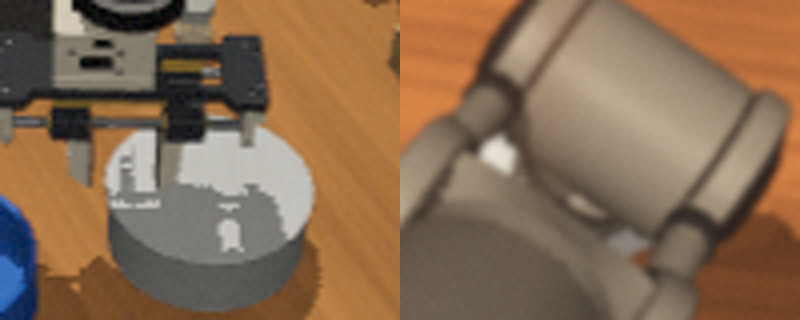

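The side view shows the tab (128,170) standing between the fingers (82,165) and (168,160), so I close the gripper.

```bash
python3 -m pendant '[[[0,0,0],[0,0,0],-0.6],[[0,0,0],[0,0,0],-0.7],[[0,0,0],[0,0,0],-1],[[0,0,0],[0,0,0],-1],[[0,0,0],[0,0,0],-1],[[0,0,0],[0,0,0],-1],[[0,0,0],[0,0,0],-1],[[0,0,0],[0,0,0],-1],[[0,0,0],[0,0,0],-1],[[0,0,0],[0,0,0],-1]]'
```

```text
time: 4.37
tool_pos: [499.1, -169.8, 80.3]
tcp_rot: [3.141, 0.0, 1.139]
contact_force: [0.3, -1.2, 0.1]
grip_width: 7.9
finger_force: 29.9
```

```bash
python3 -c "
import numpy as np
v=np.array([-137,26.3]);p=v
for i in range(1,12):
    a=.06*i;n=np.array([v[0]*np.cos(a)+v[1]*np.sin(a),-v[0]*np.sin(a)+v[1]*np.cos(a)]);d=(n-p)/30;p=n
    print(i,[round(float(q),3) for q in(d[0]*.908,-d[0]*.4185,d[1])])"
```

```text
1 [0.055, -0.025, 0.272]
2 [0.07, -0.032, 0.268]
3 [0.084, -0.039, 0.263]
4 [0.099, -0.045, 0.257]
5 [0.112, -0.052, 0.25]
6 [0.126, -0.058, 0.242]
7 [0.139, -0.064, 0.233]
8 [0.151, -0.07, 0.224]
9 [0.163, -0.075, 0.213]
10 [0.174, -0.08, 0.202]
11 [0.185, -0.085, 0.19]
```

```bash
python3 -m pendant '[[[0.055,-0.025,0.272],[0.21,0.454,0],-1],[[0.07,-0.032,0.268],[0.21,0.454,0],-1],[[0.084,-0.039,0.263],[0.21,0.454,0],-1],[[0.099,-0.045,0.257],[0.21,0.454,0],-1],[[0.112,-0.052,0.25],[0.21,0.454,0],-1],[[0,0,0],[0,0,0],-1],[[0,0,0],[0,0,0],-1],[[0,0,0],[0,0,0],-1],[[0,0,0],[0,0,0],-1],[[0,0,0],[0,0,0],-1]]'
python3 -c "
from h import *
print(bot.get_obs()['joint_positions'],bot.get_obs()['moment'])"
```

```text
time: 5.2
tool_pos: [510.9, -175.1, 119.5]
tcp_rot: [-2.842, -0.0, 1.139]
contact_force: [1.3, 0.4, -0.7]
grip_width: 7.7
finger_force: 30.0
[-0.46649816  0.65635968  1.39513733 -0.01000064  1.38982452 -0.03130208] [-0.24838755 -0.24949898 -0.03340573]
```

```bash
python3 -m pendant '[[[0.126,-0.058,0.242],[0.21,0.454,0],-1],[[0.139,-0.064,0.233],[0.21,0.454,0],-1],[[0.151,-0.07,0.224],[0.21,0.454,0],-1],[[0.163,-0.075,0.213],[0.21,0.454,0],-1],[[0.174,-0.08,0.202],[0.21,0.454,0],-1],[[0,0,0],[0,0,0],-1],[[0,0,0],[0,0,0],-1],[[0,0,0],[0,0,0],-1],[[0,0,0],[0,0,0],-1],[[0,0,0],[0,0,0],-1]]'
python3 - <<'E'
from h import *
print(bot.get_obs()['joint_positions'])
a=snap("side")[140:280,220:380]
cv2.imwrite("pics/t1.png",cv2.resize(a,(640,560),interpolation=cv2.INTER_CUBIC))
E
```

```text
time: 6.03
tool_pos: [533.6, -185.5, 153.4]
tcp_rot: [-2.542, -0.001, 1.139]
contact_force: [0.7, -0.3, -0.0]
grip_width: 7.6
finger_force: 30.0
[-0.46164179  0.85063431  1.01503491 -0.01681651  1.87527973 -0.02980068]
```

View pics/t1.png

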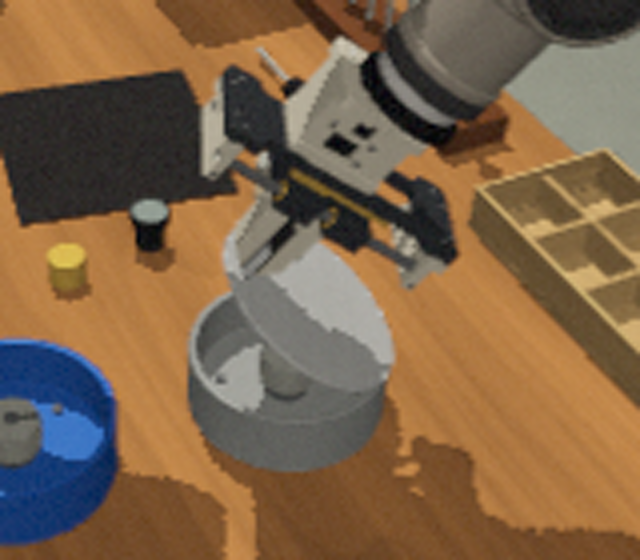

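The lid is tipped 34° with its far edge on the rim at (390,370), and the cap is visible inside. I lift it off, level it and carry it to the pad.

```bash
python3 -m pendant '[[[0,0,0.3],[0,0,0],-1],[[0,0,0.5],[0,0,0],-1],[[0,0,0.5],[0,0,0],-1],[[0,0,0.6],[0,0,0],-1],[[0,0,0.6],[0,0,0],-1],[[0,0,0],[-0.21,-0.454,0],-1],[[0,0,0],[-0.21,-0.454,0],-1],[[0,0,0],[-0.21,-0.454,0],-1],[[0,0,0],[-0.21,-0.454,0],-1],[[0,0,0],[-0.21,-0.454,0],-1]]'
python3 -m pendant '[[[-0.057,0.3,0],[-0.21,-0.454,0],-1],[[-0.057,0.5,0],[-0.21,-0.454,0],-1],[[-0.057,0.6,0],[-0.21,-0.454,0],-1],[[-0.057,0.6,0],[-0.21,-0.454,0],-1],[[-0.057,0.6,0],[-0.21,-0.454,0],-1],[[-0.057,0.6,0],[0,0,0],-1],[[-0.057,0.6,0],[0,0,0],-1],[[-0.057,0.6,0],[0,0,0],-1],[[-0.057,0.6,0],[0,0,0],-1],[[-0.057,0.6,0],[0,0,0],-1]]'
python3 -m pendant '[[[-0.057,0.7,0],[0,0,0],-1],[[-0.057,0.7,0],[0,0,0],-1],[[-0.057,0.7,0],[0,0,0],-1],[[-0.057,0.7,-0.2],[0,0,0],-1],[[-0.057,0.7,-0.4],[0,0,0],-1],[[-0.057,0.7,-0.5],[0,0,0],-1],[[-0.057,0.7,-0.5],[0,0,0],-1],[[-0.057,0.7,-0.5],[0,0,0],-1],[[-0.057,0.5,-0.5],[0,0,0],-1],[[-0.057,0.3,-0.4],[0,0,0],-1]]'
```

```text
time: 6.92
tool_pos: [533.7, -185.6, 228.8]
tcp_rot: [-2.844, -0.0, 1.139]
contact_force: [0.7, 0.5, -1.2]
grip_width: 7.8
finger_force: 30.0
time: 7.75
tool_pos: [516.1, -16.8, 228.6]
tcp_rot: [-3.141, 0.0, 1.139]
contact_force: [0.6, 0.3, -0.5]
grip_width: 7.9
finger_force: 30.0
time: 8.58
tool_pos: [498.7, 175.7, 137.4]
tcp_rot: [-3.14, 0.0, 1.14]
contact_force: [-0.3, -0.1, -0.5]
grip_width: 7.9
finger_force: 30.0
```

```bash
python3 -m pendant '[[[0,0.1,-0.35],[0,0,0],-1],[[0,0,-0.35],[0,0,0],-1],[[0,0,-0.35],[0,0,0],-1],[[0,0,-0.35],[0,0,0],-1],[[0,0,-0.35],[0,0,0],-1],[[0,0,-0.35],[0,0,0],-1],[[0,0,-0.35],[0,0,0],-1],[[0,0,-0.35],[0,0,0],-1],[[0,0,-0.2],[0,0,0],-1],[[0,0,-0.1],[0,0,0],-1]]'
python3 - <<'E'
from h import *
a=snap("side")[120:225,190:310];b=snap("top")[110:250,130:290]
cv2.imwrite("pics/p1.png",np.hstack([cv2.resize(x,(400,350),interpolation=cv2.INTER_CUBIC) for x in(a,b)]))
E
```

```text
time: 9.42
tool_pos: [499.4, 177.0, 43.7]
tcp_rot: [-3.14, 0.001, 1.139]
contact_force: [-0.7, -0.7, -1.2]
grip_width: 7.5
finger_force: 30.0
```

View pics/p1.png

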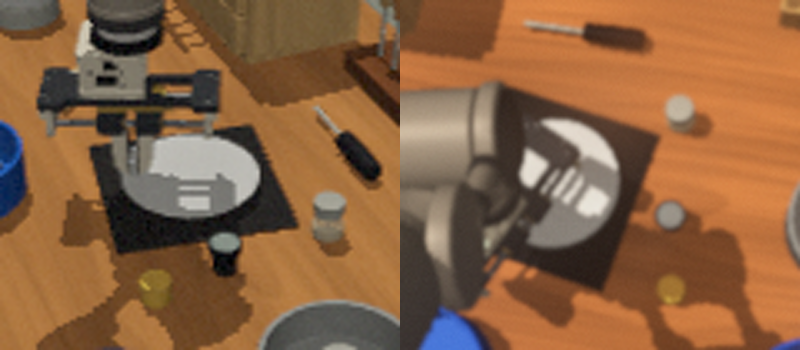

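The lid hangs level, well within the pad. I lower it gently.

```bash
python3 -m pendant '[[[0,0,-0.06],[0,0,0],-1],[[0,0,-0.06],[0,0,0],-1],[[0,0,-0.06],[0,0,0],-1],[[0,0,-0.06],[0,0,0],-1],[[0,0,-0.04],[0,0,0],-1],[[0,0,-0.02],[0,0,0],-1],[[0,0,0],[0,0,0],-1],[[0,0,0],[0,0,0],-1],[[0,0,0],[0,0,0],-1],[[0,0,0],[0,0,0],-1]]'
```

```text
time: 10.35
tool_pos: [500.0, 177.2, 36.0]
tcp_rot: [3.141, -0.0, 1.139]
contact_force: [0.0, 1.0, -0.2]
grip_width: 7.7
finger_force: 30.0
```

```bash
python3 -m pendant '[[[0,0,-0.03],[0,0,0],-1],[[0,0,0],[0,0,0],-1],[[0,0,0],[0,0,0],-1],[[0,0,-0.03],[0,0,0],-1],[[0,0,0],[0,0,0],-1],[[0,0,0],[0,0,0],-1],[[0,0,0],[0,0,0],-1],[[0,0,0],[0,0,0],-1],[[0,0,0],[0,0,0],-1],[[0,0,0],[0,0,0],-1]]'
python3 -c "
from h import *
o=bot.get_obs();print(o['tool_pos'],o['contact_force'],o['moment'])"
```

```text
time: 11.18
tool_pos: [500.0, 177.2, 34.3]
tcp_rot: [3.141, -0.0, 1.139]
contact_force: [-1.1, -0.0, 3.6]
grip_width: 7.6
finger_force: 30.0
[500.00082826 177.18455195  34.33452231] [-1.10693768 -0.04381198  3.55943593] [-0.11338174  0.30860932 -0.01845283]
```

Contact made at about 4 N, so the lid is down. I release it, rise, then measure the tub and cap.

```bash
python3 -m pendant '[[[0,0,0],[0,0,0],-0.8],[[0,0,0],[0,0,0],-0.6],[[0,0,0],[0,0,0],-0.4],[[0,0,0],[0,0,0],-0.2],[[0,0,0],[0,0,0],-0.2],[[0,0,0.3],[0,0,0],-0.2],[[0,0,0.5],[0,0,0],-0.2],[[0,0,0.8],[0,0,0],-0.2],[[0,0,0.8],[0,0,0],-0.2],[[0,0,0.8],[0,0,0],-0.2]]'
python3 - <<'E'
from h import *
a=snap("top","top2");b=snap("side","side2")
cv2.imwrite("pics/c1.png",np.hstack([cv2.resize(a[165:235,275:345],(400,400),interpolation=cv2.INTER_CUBIC),cv2.resize(b[195:265,255:325],(400,400),interpolation=cv2.INTER_CUBIC)]))
E
```

```text
time: 12.02
tool_pos: [499.7, 177.2, 131.8]
tcp_rot: [3.142, 0.0, 1.139]
contact_force: [0.4, 0.2, -0.0]
grip_width: 36.8
finger_force: 0.0
```

View pics/c1.png

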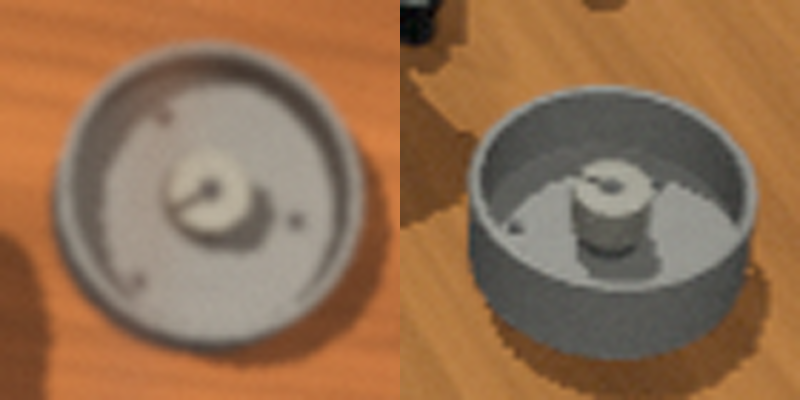

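The tub is open. In the crops the cap top centre is at (210,191) in the top view and (212,187) in the side view; the line runs to (178,212) and (182,178).

Run:
```python
from h import *
s=400/70
f=lambda x,y,x0,y0:((x+.5)/s-.5+x0,(y+.5)/s-.5+y0)
out={}
for n,c,l,o in(("top",(210,191),(178,212),(275,165)),("side",(212,187),(182,178),(255,195))):
    C=onz(n,f(*c,*o),49.5);L=onz(n,f(*l,*o),49.5);print(n,C.round(1),L.round(1),np.degrees(np.arctan2(*(L-C)[[1,0]])))
# cap top blob & rim in top view
g=cv2.cvtColor(cv2.imread("pics/top2.png"),cv2.COLOR_BGR2HSV);
m=((g[...,1]<75)).astype(np.uint8);m[:,:280]=0;m[:,342:]=0;m[:168]=0;m[232:]=0
c=max(cv2.findContours(m,0,cv2.CHAIN_APPROX_NONE)[0],key=cv2.contourArea)
P=np.array([onz("top",p[0].astype(float),54)[:2] for p in c],np.float32);print(cv2.minEnclosingCircle(P))
a=cv2.imread("pics/top2.png")[185:212,298:326];m=(cv2.cvtColor(a,cv2.COLOR_BGR2GRAY)>165).astype(np.uint8)
c=max(cv2.findContours(m,0,cv2.CHAIN_APPROX_NONE)[0],key=cv2.contourArea)
P=np.array([onz("top",p[0]+np.array([298.,185]),49.5)[:2] for p in c],np.float32);print(cv2.minEnclosingCircle(P),len(c))
```

```text
top [ 556.6 -196.6   49.5] [ 543.8 -182.3   49.5] 131.85182113331652
side [ 556.6 -196.4   49.5] [ 545.3 -184.3   49.5] 132.87283572201966
((554.1478881835938, -194.7407989501953), 75.83477783203125)
((558.7996215820312, -197.2505340576172), 18.144634246826172) 47
```

Both views put the cap at (556.5, −196.5) with the line at 132°, which suggests about 2.7 rad to unscrew. I move above it with the yaw pre-wound.

```bash
python3 -m pendant '[[[0.095,-0.3,0.3],[0,0,0.333],0],[[0.095,-0.6,0],[0,0,0.333],0.4],[[0.095,-0.65,0],[0,0,0.333],0.4],[[0.095,-0.65,0],[0,0,0.333],0.4],[[0.095,-0.65,0],[0,0,0.333],0.4],[[0.095,-0.65,0],[0,0,0.333],0.4],[[0.095,-0.65,0],[0,0,0.333],0.4],[[0.095,-0.65,0],[0,0,0.333],0.4],[[0.095,-0.65,0],[0,0,0.333],0.4],[[0.095,-0.65,0],[0,0,0.333],0.4]]'
python3 -m pendant '[[[0.095,-0.65,0],[0,0,0.333],0.4],[[0.095,-0.65,0],[0,0,0.333],0.4],[[0.095,-0.65,0],[0,0,0.333],0.4],[[0.095,-0.65,0],[0,0,0.333],0.4],[[0.095,-0.65,0],[0,0,0.333],0.4],[[0.095,-0.65,0],[0,0,0.333],0.4],[[0.095,-0.65,0],[0,0,0.333],0.4],[[0.095,-0.65,0],[0,0,0.333],0.4],[[0.095,-0.65,0],[0,0,0.333],0.4],[[0.095,-0.45,0],[0,0,0.333],0.4]]'
python3 - <<'E'
from h import *
o=bot.get_obs();print(o['joint_positions'],o['tool_pos'])
snap("side","a1"); a=snap("top","top3")
# lid on pad: circle at z=12-ish
g=cv2.cvtColor(a,cv2.COLOR_BGR2HSV);m=((g[...,1]<70)&(g[...,2]>110)).astype(np.uint8);m[:,:145]=0;m[:,232:]=0;m[:145]=0;m[225:]=0
c=max(cv2.findContours(m,0,cv2.CHAIN_APPROX_NONE)[0],key=cv2.contourArea)
for z in(11,):print(cv2.minEnclosingCircle(np.array([onz("top",p[0].astype(float),z)[:2] for p in c],np.float32)))
E
```

```text
time: 12.95
tool_pos: [528.1, -6.8, 139.0]
tcp_rot: [-3.141, -0.0, 1.54]
contact_force: [-0.7, 0.4, -0.0]
grip_width: 64.1
finger_force: 0.0
time: 13.78
tool_pos: [556.7, -196.4, 138.9]
tcp_rot: [-3.141, -0.0, 1.939]
contact_force: [0.5, -0.6, -0.4]
grip_width: 64.2
finger_force: 0.0
[-4.68885487e-01  5.56930466e-01  1.48150087e+00 -3.21556026e-04
  1.10342115e+00 -8.37058928e-01] [ 556.6818637  -196.44894917  138.90053003]
((557.6234741210938, 152.6812286376953), 79.56683349609375)
```

The lid lies centred on the pad at (557,153). I descend onto the cap and grip it.

```bash
python3 -m pendant '[[[0,0,-0.4],[0,0,0],0.4],[[0,0,-0.4],[0,0,0],0.4],[[0,0,-0.4],[0,0,0],0.4],[[0,0,-0.4],[0,0,0],0.4],[[0,0,-0.4],[0,0,0],0.4],[[0,0,-0.4],[0,0,0],0.4],[[0,0,-0.3],[0,0,0],0.4],[[0,0,-0.3],[0,0,0],0.4],[[0,0,-0.2],[0,0,0],0.4],[[0,0,-0.1],[0,0,0],0.4]]'
python3 -m pendant '[[[0,0,0],[0,0,0],0.2],[[0,0,0],[0,0,0],0.1],[[0,0,0],[0,0,0],0],[[0,0,0],[0,0,0],-0.1],[[0,0,0],[0,0,0],-1],[[0,0,0],[0,0,0],-1],[[0,0,0],[0,0,0],-1],[[0,0,0],[0,0,0],-1],[[0,0,0],[0,0,0],-1],[[0,0,0],[0,0,0],-1]]'
python3 -c "
from h import *
o=bot.get_obs();print(o['tool_pos'],o['contact_force'],o['moment'])"
```

```text
time: 14.72
tool_pos: [556.5, -194.3, 39.3]
tcp_rot: [-3.141, -0.001, 1.938]
contact_force: [-1.0, -0.7, -0.5]
grip_width: 64.4
finger_force: 0.0
time: 15.55
tool_pos: [557.0, -195.0, 40.5]
tcp_rot: [3.141, 0.001, 1.938]
contact_force: [-3.0, -1.4, 5.0]
grip_width: 40.2
finger_force: 30.0
[ 556.95596298 -195.04015173   40.52991159] [-2.98806355 -1.38954124  5.01227439] [-0.29641743  0.41696733  0.04933898]
```

```bash
python3 -m pendant '[[[0,0,-0.0013],[0,0,-0.5],-1],[[0,0,-0.0013],[0,0,-0.5],-1],[[0,0,-0.0013],[0,0,-0.5],-1],[[0,0,-0.0013],[0,0,-0.5],-1],[[0,0,-0.0013],[0,0,-0.5],-1],[[0,0,-0.0013],[0,0,-0.5],-1],[[0,0,-0.0013],[0,0,-0.5],-1],[[0,0,-0.0013],[0,0,-0.5],-1],[[0,0,-0.0013],[0,0,-0.5],-1],[[0,0,-0.0013],[0,0,-0.5],-1]]'
python3 -c "
from h import *
o=bot.get_obs();print(o['contact_force'],o['moment'])"
python3 -m pendant '[[[0,0,-0.0013],[0,0,-0.5],-1],[[0,0,-0.0013],[0,0,-0.5],-1],[[0,0,-0.0013],[0,0,-0.5],-1],[[0,0,-0.0013],[0,0,-0.5],-1],[[0,0,-0.0013],[0,0,-0.5],-1],[[0,0,-0.0013],[0,0,-0.5],-1],[[0,0,-0.0013],[0,0,-0.5],-1],[[0,0,-0.0013],[0,0,-0.5],-1],[[0,0,-0.0013],[0,0,-0.5],-1],[[0,0,-0.0013],[0,0,-0.5],-1]]'
python3 -c "
from h import *
o=bot.get_obs();print(o['contact_force'],o['moment'])"
```

```text
time: 16.38
tool_pos: [557.3, -195.0, 40.2]
tcp_rot: [3.14, 0.0, 1.335]
contact_force: [-1.7, -2.1, 4.4]
grip_width: 40.6
finger_force: 30.0
[-1.67071237 -2.08024059  4.38198151] [-0.3339951   0.27984583  0.04487994]
time: 17.22
tool_pos: [557.5, -195.2, 39.8]
tcp_rot: [3.14, -0.001, 0.735]
contact_force: [-0.8, -0.9, 4.7]
grip_width: 40.6
finger_force: 30.0
[-0.8425542  -0.94608682  4.66239282] [-0.39650547  0.23134429  0.0889073 ]
```

```bash
cat > o.py <<'E'
from h import *
o=bot.get_obs();print('M',o['contact_force'].round(1),o['moment'].round(3),'yaw %.4f q6 %.4f tau6 %.3f'%(o['tcp_rot'][2],o['joint_positions'][5],o['tau'][5]))
E
for k in 1 2; do python3 o.py
python3 -m pendant '[[[0,0,-0.001],[0,0,-0.4],-1],[[0,0,-0.001],[0,0,-0.4],-1],[[0,0,-0.001],[0,0,-0.4],-1],[[0,0,-0.001],[0,0,-0.4],-1],[[0,0,-0.001],[0,0,-0.4],-1],[[0,0,-0.001],[0,0,-0.4],-1],[[0,0,-0.001],[0,0,-0.4],-1],[[0,0,-0.001],[0,0,-0.4],-1],[[0,0,-0.001],[0,0,-0.4],-1],[[0,0,-0.001],[0,0,-0.4],-1]]' | grep -E 'tool_pos|width'
done; python3 o.py
```

```text
M [-0.8 -0.9  4.7] [-0.397  0.231  0.089] yaw 0.7351 q6 0.3694 tau6 -0.901
tool_pos: [557.6, -195.5, 39.5]
grip_width: 40.4
M [-0.6 -2.6  3.7] [-0.507  0.292  0.039] yaw 0.2557 q6 0.8488 tau6 -0.710
tool_pos: [557.6, -195.7, 39.2]
grip_width: 40.6
M [-0.7 -4.   2.6] [-0.687  0.304  0.065] yaw -0.2242 q6 1.3288 tau6 -0.709
```

```bash
python3 -m pendant '[[[0,0,-0.001],[0,0,-0.2],-1],[[0,0,-0.001],[0,0,-0.2],-1],[[0,0,-0.001],[0,0,-0.2],-1],[[0,0,-0.001],[0,0,-0.2],-1],[[0,0,-0.001],[0,0,-0.2],-1],[[0,0,-0.001],[0,0,-0.2],-1],[[0,0,-0.001],[0,0,-0.2],-1],[[0,0,-0.001],[0,0,-0.2],-1],[[0,0,-0.001],[0,0,-0.2],-1],[[0,0,-0.001],[0,0,-0.2],-1]]' | grep -E 'tool_pos'
python3 o.py
python3 -m pendant '[[[0,0,-0.001],[0,0,-0.2],-1],[[0,0,-0.001],[0,0,-0.2],-1],[[0,0,-0.001],[0,0,-0.2],-1],[[0,0,-0.001],[0,0,-0.2],-1],[[0,0,-0.001],[0,0,-0.2],-1],[[0,0,-0.001],[0,0,-0.2],-1],[[0,0,-0.001],[0,0,-0.2],-1],[[0,0,-0.001],[0,0,-0.2],-1],[[0,0,0],[0,0,0],-1],[[0,0,0],[0,0,0],-1]]' | grep -E 'tool_pos'
python3 o.py
```

```text
tool_pos: [557.5, -195.8, 39.0]
M [ 0.3 -5.5  5.6] [-1.008  0.283  0.042] yaw -0.4632 q6 1.5678 tau6 -0.330
tool_pos: [557.5, -195.8, 38.8]
M [-1.1 -5.7  5.4] [-1.     0.367  0.631] yaw -0.6524 q6 1.7576 tau6 0.721
```

The moment jumped to 0.63 N m, so the cap has bottomed out. I unload in small steps to find the true zero.

```bash
python3 -m pendant '[[[0,0,0],[0,0,0.1],-1],[[0,0,0],[0,0,0],-1],[[0,0,0],[0,0,0],-1],[[0,0,0],[0,0,0],-1],[[0,0,0],[0,0,0],-1],[[0,0,0],[0,0,0],-1],[[0,0,0],[0,0,0],-1],[[0,0,0],[0,0,0],-1],[[0,0,0],[0,0,0],-1],[[0,0,0],[0,0,0],-1]]' | grep -E 'tool_pos'
python3 o.py
python3 -m pendant '[[[0,0,0],[0,0,0.1],-1],[[0,0,0],[0,0,0],-1],[[0,0,0],[0,0,0],-1],[[0,0,0],[0,0,0],-1],[[0,0,0],[0,0,0],-1],[[0,0,0],[0,0,0],-1],[[0,0,0],[0,0,0],-1],[[0,0,0],[0,0,0],-1],[[0,0,0],[0,0,0],-1],[[0,0,0],[0,0,0],-1]]' | grep -E 'tool_pos'
python3 o.py
```

```text
tool_pos: [557.5, -195.8, 38.9]
M [-0.2 -5.6  5.1] [-1.006  0.363  0.552] yaw -0.6408 q6 1.7459 tau6 0.491
tool_pos: [557.5, -195.8, 38.9]
M [-0.5 -5.9  5.7] [-1.01   0.384  0.242] yaw -0.6294 q6 1.7342 tau6 0.280
```

The zero-torque yaw is about −0.620, so the target is about 0.952: turn CCW by 1.58 rad (13.18 units).

```bash
python3 -m pendant '[[[0,0,0.0013],[0,0,0.5],-1],[[0,0,0.0013],[0,0,0.5],-1],[[0,0,0.0013],[0,0,0.5],-1],[[0,0,0.0013],[0,0,0.5],-1],[[0,0,0.0013],[0,0,0.5],-1],[[0,0,0.0013],[0,0,0.5],-1],[[0,0,0.0013],[0,0,0.5],-1],[[0,0,0.0013],[0,0,0.5],-1],[[0,0,0.0013],[0,0,0.5],-1],[[0,0,0.0013],[0,0,0.5],-1]]' | grep -E 'tool_pos'
python3 o.py
python3 -m pendant '[[[0,0,0.0013],[0,0,0.5],-1],[[0,0,0.0013],[0,0,0.5],-1],[[0,0,0.0013],[0,0,0.5],-1],[[0,0,0.0013],[0,0,0.5],-1],[[0,0,0.0013],[0,0,0.5],-1],[[0,0,0.0013],[0,0,0.5],-1],[[0,0,0.0013],[0,0,0.5],-1],[[0,0,0.0013],[0,0,0.5],-1],[[0,0,0.0013],[0,0,0.5],-1],[[0,0,0.0013],[0,0,0.5],-1]]' | grep -E 'tool_pos'
python3 o.py
python3 -m pendant '[[[0,0,0.0013],[0,0,0.5],-1],[[0,0,0.0013],[0,0,0.5],-1],[[0,0,0.0013],[0,0,0.5],-1],[[0,0,0.0013],[0,0,0.5],-1],[[0,0,0.0013],[0,0,0.5],-1],[[0,0,0.0013],[0,0,0.5],-1],[[0,0,0],[0,0,0.18],-1],[[0,0,0],[0,0,0],-1],[[0,0,0],[0,0,0],-1],[[0,0,0],[0,0,0],-1]]'
python3 o.py
python3 - <<'E'
from h import *
a=snap("top","f");b=snap("side","fs")
cv2.imwrite("pics/fin.png",np.hstack([cv2.resize(a[100:300,130:410],(400,286)),cv2.resize(b[120:320,190:470],(400,286))]))
E
```

```text
tool_pos: [557.6, -195.5, 39.2]
M [ 0.4 -5.2  6.1] [-0.853  0.3   -0.032] yaw -0.0273 q6 1.1317 tau6 0.897
tool_pos: [557.6, -195.3, 39.6]
M [-0.7 -3.3  5.8] [-0.679  0.206 -0.084] yaw 0.5726 q6 0.5318 tau6 0.895
time: 24.72
tool_pos: [557.4, -195.1, 39.9]
tcp_rot: [3.14, -0.0, 0.952]
contact_force: [-1.0, -3.5, 7.0]
grip_width: 40.8
finger_force: 30.0
M [-1.  -3.5  7. ] [-0.666  0.218 -0.005] yaw 0.9515 q6 0.1529 tau6 0.043
```

View pics/fin.png

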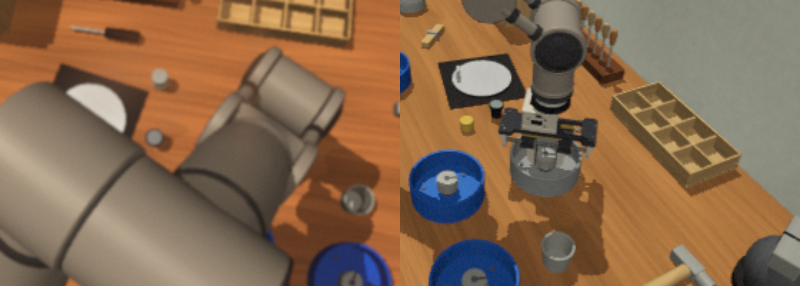

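The lid lies flat on the pad with its tab up, the other items are undisturbed, and the cap is gripped and backed off 1.57 rad. I hand it in.

```bash
python3 -c "
from plant import bot
print(bot.close_job())"
```

```text
the job is handed in; nothing more can be done
None
```

The job is handed in: the lid was tipped 34°, lifted off and laid flat, tab up, on the pad; the cap was bottomed out, backed off a quarter turn and is still held in the fingers, with the other things seen in the last pictures left in place (about 25 of 69 s used; the verdict itself isn't shown to me).

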